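# Close the key tin on the entrance ledge

## Task

The lid of the round steel key tin on the ledge is lying loose and out of line. With a fingertip push its upright stub round until the notch in the lid's rim stands over the pin on the tin's ear, then press the lid down firmly but gently until it is fully home and flat on the tin, and take the hand away. Do not grip, force or lift the lid, and leave everything else on the ledge where it is.

Things in the scene. Friction and masses are not known exactly. Their poses are not given: they have to be found in the camera images.
- tin: key tin: steel drum 116 mm across, 45 mm high, fixed; origin at the centre of its underside, z up, x axis from the centre to the pin. A fixed ear (22 mm wide, out to 80 mm from the centre, 44 mm high) sticks out under the pin and shows from above where it is. A spigot inside keeps the lid centred (1.5 mm play). A rubber seal stands 9 mm out of the drum's top and carries the loose lid
- lid: round aluminium lid 116 mm across, plate 6 mm thick, about 0.18 kg; origin at the centre of its underside, z up, x axis from the centre to its one notch. At the start its underside is 54 mm above the ledge and the notch 0.7 to 3.14 rad from the pin, either way. It turns either way (1 to 3 N at the stub) and stays where left. Fully home the underside is 45 mm above the ledge
- pin (a point): top of the upright round-headed steel pin on the ear, 8 mm in diameter, 58 mm from the drum's axis, 52.5 mm above the ledge; if the notch is not over it, the lid stops on the pin after 1.5 mm
- notch (a point): middle of the mouth of the lid's rim notch, 58 mm from the lid's centre, 3 mm above the underside; the notch is 16 mm wide and 10 mm deep, open to the rim; moves with the lid
- stub (a point): centre of the top of the lid's upright stub, 14 mm in diameter, 16 mm high above the plate (top 22 mm above the underside), 43 mm from the lid's centre exactly opposite the notch; moves with the lid
- boss (a point): centre of the flat top of the lid's central boss (40 mm across, 12 mm above the plate, top 18 mm above the underside): the place to press. With the notch over the pin about 5 N slides the seal and lid down 9 mm onto the drum, and they stay down
- bowl: bystander: pale blue ceramic bowl 130 mm across, 50 mm high, with a glass marble in it; origin under its centre
- flashlight: bystander: orange plastic flashlight 145 mm long lying along its x axis, 39 mm high; origin under its middle
- case: bystander: silver aluminium sunglasses case 62 x 160 x 44 mm, long along its y axis; origin under its centre
- key: bystander: brass door key 60 mm long, 4 mm thick, lying flat along its x axis; origin under its middle
- padlock: bystander: brass padlock 24 x 44 mm, 70 mm high with its shackle up; origin under its centre
Things that resemble listed ones, but are neither listed nor needed, are in the scene too. Leave any pink look-alike of the lid alone.

How it is judged:
On the way:
1. the lid has been turned until its notch stands over the pin (horizontal distance between notch and pin below 0.0055 m).
At the end, for the whole second after the job is handed in: the lid rests fully home on the tin: underside within 2 mm of the drum's top, flat within 2 degrees, the pin in the notch (notch within 6.5 mm of the pin), at rest (z of lid in the frame of tin between 0.042 and 0.047 m and horizontal distance between notch and pin below 0.0065 m and horizontal distance between lid and tin below 0.004 m and angle between lid's own z axis and vertical below 0.035 rad and linear speed of lid below 0.01 m/s); the robot touches nothing.
It fails at once if the lid was lifted or carried: raised more than 7 mm above where it lay, tipped by more than 15 degrees, or taken off the tin's centre by more than 10 mm (z of lid in the frame of tin above 0.061 m or angle between lid's own z axis and vertical above 0.26 rad or horizontal distance between lid and tin above 0.01 m).
It fails at once if the lid was gripped or forced: more than 35 N from the fingers (contact force between the fingers and lid above 35 N).
It fails at once if a bystander was pushed more than 25 mm or tipped over (distance of any of bowl, flashlight, case, key, padlock from where it was at the start of the episode above 0.025 m or angle between any of bowl, flashlight, case, key, padlock's own z axis and vertical above 0.5 rad).
It also fails if it takes over 64 s, if anything falls off the work surface, if the arm or the gripper's body presses on something with over 40 N, if the wrist force passes 120 N, or if a joint passes its speed limit or range.

## Robot

A 6-joint arm with a two-finger parallel gripper is mounted at the origin on the work surface. World frame = base frame: x ahead of the robot, y to its left, z up, the work surface at z = 0. Lengths are in m, angles in rad, forces in N, time in s.
With the tool pointing down it reaches from about 0.25 to 0.8 m from the base axis. Payload 8.5 kg.
Tool frame: the origin (TCP) lies at the very end of the fingers, on their centre line; the grasp point (between the pads) lies 19 mm behind it; z points along the fingers, y is the direction in which the jaws open and shut (so a half turn about z gives the same grasp; the last joint's range is limited). The gripper opens to 85 mm and grips with 20 to 120 N. Pads are 22 mm wide; open, the fingers measure 114 mm over their backs; the gripper's body (76 mm by 85 mm) begins 54 mm behind the grasp point. The pads swing forward as they close: fully open they stand 13 mm farther back than shut.
Start: joints at [1.293, 0.238, -0.013, 1.319, 0, 1.571], TCP at [0.144, 0.505, 0.231] pointing down, gripper open.
Joint ranges: [-2.66, 2.66], [-1.03, 1.9], [-1.14, 1.46], [-1.82, 2.27], [-1.45, 1.34], [-3.14, 3.14]. Speed limits (rad/s): [2.22, 2.22, 2.79, 3.14, 3.14, 3.14].

## Interface

Orientations are given as a rotation vector (axis times angle).
In Python, from bench import env gives the robot as it stands. The module is installed in compiled form; this text tells all that it offers.
- The arm moves only by the shell command python3 -m jog 'ROWS' [FORCE]. ROWS is a JSON object of lists of equal length, an entry for each row: "translation": the shift along the tool's x, y, z in mm, a list of three; "angular": the turn, a rotation vector about the tool's x, y, z in degrees, a list of three; "jaw": the closure, from 0 (fully open) to 1 (shut). In form: {"translation": [[tx, ty, tz], ...], "angular": [[rx, ry, rz], ...], "jaw": [jaw, ...]}. A call has 1 to 8 rows; each row is the pose to reach, as a shift and turn from the pose measured when the call began, along the tool's axes at that moment; what a row does not reach only later rows make up. A row lasts 1/10 s, in which the tool goes at most 50 mm and 8.59 degrees, less where a joint would pass 70% of its speed; a pose out of reach is approached as far as the arm can. A call with a gripper value outside its range is refused whole. The fingers move at their own pace and stop on an object; FORCE is the grip in N (left out, the last holds). Time passes only in rows, so rows that repeat a pose let the fingers close. It gives the time, the measured TCP pose, the force and the opening at its end, in the units of the state.
- env.read_state(): the state, without advancing time (a new reading comes with each control period).
- env.camera(name): name is "scene" or "side" or "wrist"; returns a dict with "image" (420x560x3 uint8, red, green, blue), "K" (3x3 intrinsics, pixels), "xyz" and "attitude" of the camera in the world. Camera axes: x right, y up, looking along -z (the intrinsics and any distortion apply to the point x, -y, -z); pixel columns grow to the right and rows downward; lengths in m; the calibration is good to about 2 mm. The wrist camera is an equidistant fisheye: a pixel r from the principal point sees the ray r / f radians off the axis. A picture is of the moment at which its call begins. There is no depth.
- env.close_job(): hands the job in, once; it reports no verdict.
The state is a dict: "t": time; "qpos": joint angles; "joint_vel": joint speeds; "joint_efforts": joint torques, N m; "position": TCP position; "ee_rot": TCP orientation; "ft_force": force on the tool from outside, world axes, zero at the start; "wrist_torque": the same for the moment, N m; "opening": finger opening in m.
Only numpy, scipy, OpenCV 4.12 (cv2) and the standard library are available. Lean on these libraries where they do the work, as an engineer would, in place of code of your own. Each camera call takes 0.05 s, during which the arm holds its last target.

## Working session

There is one attempt and no reset: what is moved stays moved. The work goes in short steps, Python scripts to look and compute and a shell command to move; the robot and the scene stay as the last step left them, time stands still between calls to the robot, and variables do not carry over. Pictures are saved under pics/ and viewed, and the job is handed in when it is done.

```bash
mkdir -p pics
cat > h.py <<'E'
import numpy as np, cv2
from bench import env
from scipy.spatial.transform import Rotation as R
def rot(a):
    a=np.array(a,float)
    if a.shape==(3,3): return a
    if a.shape==(4,): return None
    return R.from_rotvec(a).as_matrix()
def ray(c,u,v,fish=False):
    K=np.array(c["K"]);x=(u-K[0,2])/K[0,0];y=(v-K[1,2])/K[1,1]
    if fish:
        r=np.hypot(x,y);s=np.sin(r)/max(r,1e-9);d=np.array([x*s,-y*s,-np.cos(r)])
    else: d=np.array([x,-y,-1.])
    return np.array(c["xyz"]),rot(c["attitude"])@d
def onz(c,u,v,z,fish=False):
    o,d=ray(c,u,v,fish);return o+d*(z-o[2])/d[2]
def proj(c,p,fish=False):
    q=rot(c["attitude"]).T@(np.array(p)-np.array(c["xyz"]));x,y,z=q[0],-q[1],-q[2];K=np.array(c["K"])
    if fish:
        r=np.hypot(x,y);t=np.arctan2(r,z)/max(r,1e-9);return K[0,0]*x*t+K[0,2],K[1,1]*y*t+K[1,2]
    return K[0,0]*x/z+K[0,2],K[1,1]*y/z+K[1,2]
def save(c,n): cv2.imwrite("pics/"+n,c["image"][:,:,::-1])
E
python3 - <<'E'
from h import *
for n in["scene","side","wrist"]:
    c=env.camera(n);save(c,n+"0.png");print(n,np.array(c["K"]).round(1).tolist(),np.round(c["xyz"],3),np.round(c["attitude"],3), [k for k in c])
s=env.read_state();print(s)
E
```

```text
scene [[476.3, 0.0, 272.9], [0.0, 476.3, 212.5], [0.0, 0.0, 1.0]] [ 1.173 -0.533  0.603] [0.923 0.407 0.783] ['image', 'K', 'xyz', 'attitude']
side [[414.7, 0.0, 278.2], [0.0, 414.7, 207.8], [0.0, 0.0, 1.0]] [0.214 0.583 0.532] [ 0.343 -1.246 -2.292] ['image', 'K', 'xyz', 'attitude']
wrist [[325.2, 0.0, 282.0], [0.0, 325.2, 207.4], [0.0, 0.0, 1.0]] [0.065 0.527 0.373] [-0.276 -0.209  1.281] ['image', 'K', 'xyz', 'attitude']
{'t': 0.15, 'qpos': array([ 1.29299030e+00,  2.38656889e-01, -1.40560445e-02,  1.31921305e+00,
       -4.91304205e-06,  1.57079801e+00]), 'joint_vel': array([ 0.00048267, -0.00188894,  0.0024651 ,  0.00088248, -0.00085568,
        0.00073447]), 'joint_efforts': array([ 1.24668477e-03, -5.39077628e+01,  3.46598232e+01,  1.44624649e-02,
        7.91041089e-05, -8.03758383e-06]), 'position': array([0.14389227, 0.50456023, 0.23081979]), 'ee_rot': array([-4.34956358e-01, -3.11118340e+00,  1.75835857e-03]), 'ft_force': array([-0.73791932,  0.98399655,  0.39743853]), 'wrist_torque': array([-0.03831743,  0.00992931, -0.02419988]), 'opening': 0.08551207870726703}
```

View pics/scene0.png

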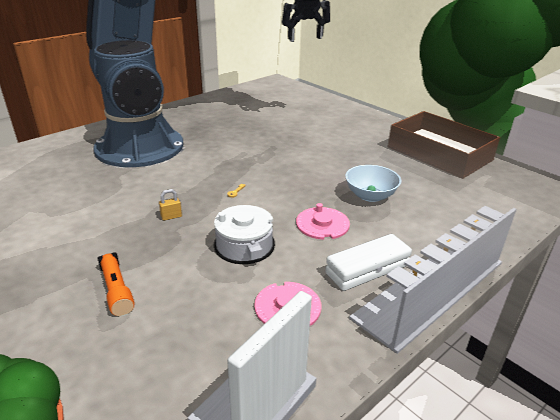

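View pics/side0.png

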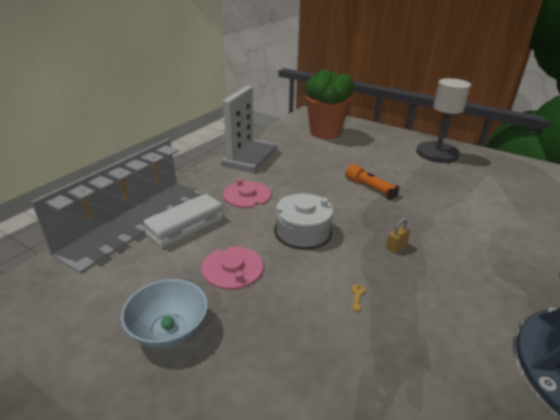

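View pics/wrist0.png

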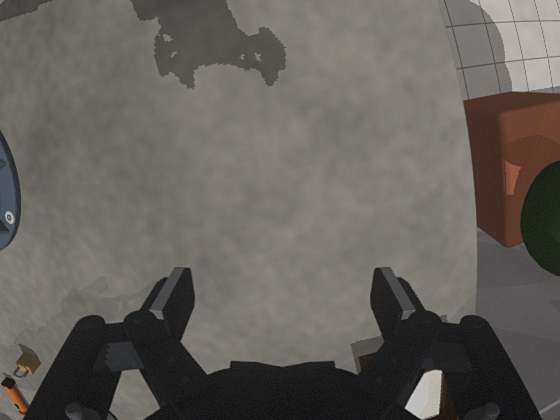

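The silver tin is at scene (244,233) and side (304,218). The pink discs at scene (323,222) and (288,304) are look-alikes. Next I enlarge the tin to confirm it.

Run:
```python
from h import *
a=cv2.imread("pics/scene0.png")[190:270,200:290];b=cv2.imread("pics/side0.png")[180:255,260:350]
f=lambda i:cv2.resize(i,(400,int(400*i.shape[0]/i.shape[1])),interpolation=cv2.INTER_CUBIC)
a,b=f(a),f(b);h=min(len(a),len(b));cv2.imwrite("pics/crop0.png",np.hstack([a[:h],b[:h]]))
```

```text
(no output)
```

View pics/crop0.png

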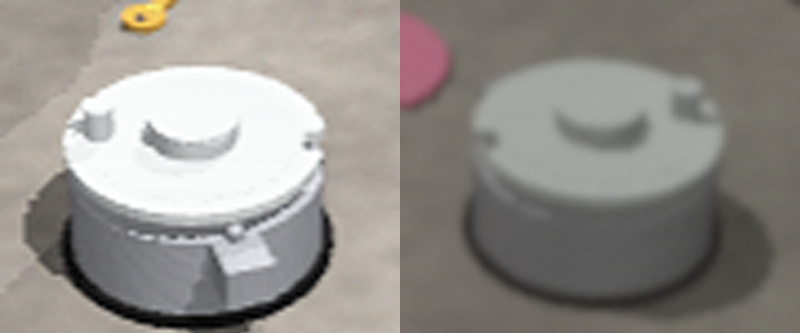

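The crop shows a silver tin with a boss, a stub, a notch and an ear with its pin, which fits the description. The pixels are stub top about (222,214), notch about (270,221) and pin about (252.7,242). I cast rays from these next.

Run:
```python
from h import *
import h
S=cv2.imread("pics/scene0.png")
cs=env.camera("scene");cd=env.camera("side")
s=4.444
sc=lambda x,y:(200+x/s,190+y/s)
sd=lambda x,y:(260+(x-400)/s,180+y/s)
P={"stub":(sc(96,107),.076),"notch":(sc(314,138),.060),"pin":(sc(234,229),.0525),"boss":(sc(193,122),.072)}
for k,((u,v),z) in P.items(): print("scene",k,onz(cs,u,v,z).round(4))
P={"stub":(sd(688,86),.076),"notch":(sd(484,138),.060),"boss":(sd(605,110),.072)}
for k,((u,v),z) in P.items(): print("side",k,onz(cd,u,v,z).round(4))
# plate rim: extreme left/right points at z=.06
print(onz(cs,*sc(64,150),.06),onz(cs,*sc(326,150),.06))
# ellipse of bright plate in scene
g=S[190:270,200:290].min(2)
m=(g>200).astype(np.uint8);c=max(cv2.findContours(m,0,2)[0],key=cv2.contourArea)
hull=cv2.convexHull(c)
w=np.array([onz(cs,200+p[0],190+p[1],.06)[:2] for p in c[:,0]])
A=np.c_[2*w,np.ones(len(w))];x=np.linalg.lstsq(A,(w**2).sum(1),rcond=None)[0]
for i in range(5):
  r=np.hypot(*(w-x[:2]).T);R0=np.sqrt(x[2]+x[:2]@x[:2]);k=abs(r-R0)<.003
  x=np.linalg.lstsq(A[k],(w[k]**2).sum(1),rcond=None)[0]
print("circle",x[:2],R0,k.sum(),len(k))
```

```text
scene stub [ 0.5248 -0.0904  0.076 ]
scene notch [ 0.5887 -0.0175  0.06  ]
scene pin [ 0.6096 -0.0812  0.0525]
scene boss [ 0.5574 -0.0615  0.072 ]
side stub [ 0.5206 -0.0885  0.076 ]
side notch [ 0.5884 -0.0182  0.06  ]
side boss [ 0.5453 -0.054   0.072 ]
[ 0.52350605 -0.10793963  0.06      ] [ 0.5992363  -0.01963757  0.06      ]
circle [ 0.56232145 -0.06473078] 0.06097228968285634 34 146
```

```bash
cat >> h.py <<'E'
def plan(target,yaw=None):
    """shift in tool axes (mm) and turn (deg) to target TCP; yaw = world angle of tool x, tool down"""
    s=env.read_state();T=rot(s["ee_rot"]);p=s["position"]
    print("t",round(s["t"],2),"pos",p.round(4),"toolx",T[:,0].round(3),"tooly",T[:,1].round(3),"F",s["ft_force"].round(2),"open",round(s["opening"],4),"q",s["qpos"].round(2))
    print("shift",(T.T@(np.array(target)-p)*1000).round(1))
    if yaw is not None:
        c,n=np.cos(yaw),np.sin(yaw);G=np.array([[c,n,0],[n,-c,0],[0,0,-1]])
        print("turn",np.degrees(R.from_matrix(T.T@G).as_rotvec()).round(1))
E
python3 - <<'E'
from h import *
plan((0.47,-.06,.23))
for y in(-np.pi,-np.pi/2,0,np.pi/2):plan((0.47,-.06,.23),y)
c=env.camera("wrist");s=env.read_state();T=rot(s["ee_rot"])
print("cam in tool",T.T@(c["xyz"]-s["position"]),"look in tool",T.T@rot(c["attitude"])@[0,0,-1])
E
```

```text
t 0.25 pos [0.1439 0.5047 0.231 ] toolx [-0.962  0.274 -0.   ] tooly [ 0.274  0.962 -0.001] F [0.26 0.49 0.1 ] open 0.0854 q [ 1.29  0.24 -0.01  1.32 -0.    1.57]
shift [-468.4 -453.6    1.4]
t 0.25 pos [0.1439 0.5047 0.231 ] toolx [-0.962  0.274 -0.   ] tooly [ 0.274  0.962 -0.001] F [0.26 0.49 0.1 ] open 0.0854 q [ 1.29  0.24 -0.01  1.32 -0.    1.57]
shift [-468.4 -453.6    1.4]
turn [ -0.   -0.  -15.9]
t 0.25 pos [0.1439 0.5047 0.231 ] toolx [-0.962  0.274 -0.   ] tooly [ 0.274  0.962 -0.001] F [0.26 0.49 0.1 ] open 0.0854 q [ 1.29  0.24 -0.01  1.32 -0.    1.57]
shift [-468.4 -453.6    1.4]
turn [  -0.    -0.  -105.9]
t 0.25 pos [0.1439 0.5047 0.231 ] toolx [-0.962  0.274 -0.   ] tooly [ 0.274  0.962 -0.001] F [0.26 0.49 0.1 ] open 0.0854 q [ 1.29  0.24 -0.01  1.32 -0.    1.57]
shift [-468.4 -453.6    1.4]
turn [-0.000e+00  1.000e-01  1.641e+02]
t 0.25 pos [0.1439 0.5047 0.231 ] toolx [-0.962  0.274 -0.   ] tooly [ 0.274  0.962 -0.001] F [0.26 0.49 0.1 ] open 0.0854 q [ 1.29  0.24 -0.01  1.32 -0.    1.57]
shift [-468.4 -453.6    1.4]
turn [-0.   0.  74.1]
cam in tool [ 0.08210404 -0.00019398 -0.14222329] look in tool [-0.31757535  0.0014543   0.94823192]
```

```bash
python3 -m jog '{"translation":[[-35,-32,0],[-70,-64,0],[-105,-96,0],[-140,-128,0],[-175,-160,0],[-210,-192,0],[-245,-224,0],[-273,-253,0]],"angular":[[0,0,5],[0,0,10],[0,0,15],[0,0,20],[0,0,25],[0,0,30],[0,0,35],[0,0,37]],"jaw":[1,1,1,1,1,1,1,1]}' 20
python3 - <<'E'
from h import *
plan((.53,-.13,.23),np.pi/2)
E
```

```text
t: 1.1
position: [0.3379, 0.1846, 0.2314]
ee_rot: [1.405, 2.809, 0.0]
ft_force: [0.8, -0.1, -0.8]
opening: -0.0003
t 1.1 pos [0.3379 0.1846 0.2314] toolx [-0.6    0.8   -0.001] tooly [0.8 0.6 0. ] F [ 0.83 -0.05 -0.78] open -0.0003 q [ 0.5  -0.   -0.3   1.28 -0.    1.43]
shift [-367.   -35.1    1.7]
turn [ 0.   0.  36.9]
```

```bash
python3 -m jog '{"translation":[[-45,-4,0],[-90,-9,0],[-135,-13,0],[-180,-17,0],[-225,-22,0],[-270,-26,0],[-315,-30,0],[-367,-35,0]],"angular":[[0,0,5],[0,0,10],[0,0,15],[0,0,20],[0,0,25],[0,0,30],[0,0,35],[0,0,37]],"jaw":[1,1,1,1,1,1,1,1]}' 20
python3 - <<'E'
from h import *
c=env.camera("wrist");save(c,"wrist1.png")
plan((.53,-.13,.23),np.pi/2)
for n,p in dict(centre=(.552,-.0595,.06),stub=(.523,-.0895,.076),pin=(.6096,-.081,.0525)).items():print(n,proj(c,p,True))
E
```

```text
t: 1.9
position: [0.5295, -0.1297, 0.2317]
ee_rot: [2.227, 2.215, 0.001]
ft_force: [0.6, 1.2, 0.4]
opening: -0.0002
t 1.95 pos [ 0.5333 -0.1353  0.2307] toolx [ 0.009  1.    -0.003] tooly [ 1.    -0.009  0.003] F [ 2.04 -3.54  0.38] open -0.0 q [-0.25  0.28  0.04  1.33 -0.    1.33]
shift [ 5.2 -3.4  0.7]
turn [ 0.2  0.2 -0.5]
centre (np.float64(305.3006009417439), np.float64(114.70380142164643))
stub (np.float64(274.8786374205881), np.float64(147.8089730580545))
pin (np.float64(361.4726092838164), np.float64(137.00234432835913))
```

View pics/wrist1.png

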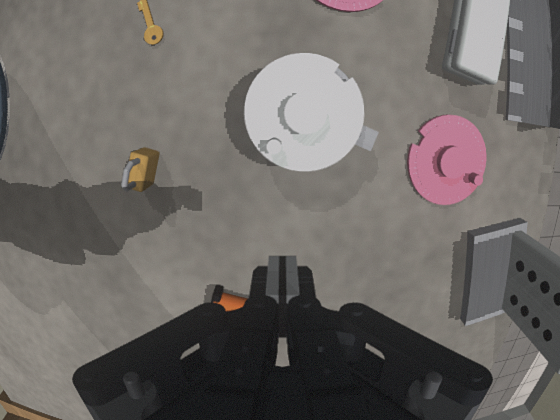

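The wrist view shows the lid centre at about (305,112), the stub at (271,147), the notch at (342,75) and the ear at (368,139). I measure these again with the arm at rest.

Run:
```python
from h import *
c=env.camera("wrist");c=env.camera("wrist");save(c,"wrist2.png")
im=c["image"];g=im.min(2)
hsv=cv2.cvtColor(im,cv2.COLOR_RGB2HSV)
m=((g>165)&(hsv[...,1]<40)).astype(np.uint8);m[:, :200]=0;m[:,400:]=0;m[200:]=0
ct=max(cv2.findContours(m,0,1)[0],key=cv2.contourArea)
w=np.array([onz(c,*p,.06,True)[:2] for p in ct[:,0].astype(float)])
A=np.c_[2*w,np.ones(len(w))];b=(w**2).sum(1);k=np.ones(len(w),bool)
for i in range(8):
  x=np.linalg.lstsq(A[k],b[k],rcond=None)[0];R0=np.sqrt(x[2]+x[:2]@x[:2]);r=np.hypot(*(w-x[:2]).T);k=abs(r-R0)<.0025
print("centre",x[:2].round(4),"R",R0.round(4),k.sum(),len(k))
cv2.imwrite("pics/crop2.png",cv2.resize(im[40:190,230:400,::-1],(680,600),interpolation=cv2.INTER_CUBIC))
```

```text
centre [ 0.5513 -0.0568] R 0.0573 336 416
```

View pics/crop2.png

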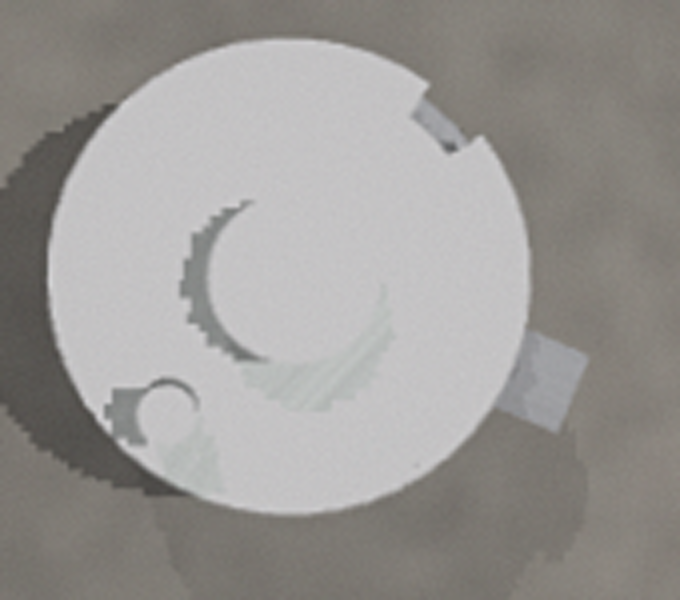

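Run:
```python
from h import *
c=env.camera("wrist")
f=lambda x,y,z:onz(c,230+x/4-.4,40+y/4-.4,z,True)
C=np.array([.5513,-.0568])
for n,a in dict(notchA=(429,84,.06),notchB=(483,136,.06),stub=(168,410,.076),earA=(588,357,.044),earB=(558,432,.044),ear=(573,395,.044)).items():
  p=f(*a)[:2]-C;print(n,(p+C).round(4),"r",np.hypot(*p).round(4),"ang",np.arctan2(p[1],p[0]).round(3))
plan((.53,-.13,.23),np.pi/2)
```

```text
notchA [ 0.5821 -0.0069] r 0.0587 ang 1.018
notchB [ 0.5952 -0.0191] r 0.0579 ang 0.71
stub [ 0.5202 -0.0847] r 0.0418 ang -2.41
earA [ 0.6275 -0.0734] r 0.078 ang -0.215
earB [ 0.6202 -0.0934] r 0.078 ang -0.488
ear [ 0.6239 -0.0835] r 0.0773 ang -0.353
t 2.1 pos [ 0.5289 -0.129   0.2309] toolx [0.004 1.    0.   ] tooly [ 1.    -0.004 -0.001] F [-0.57  1.07  0.27] open 0.0 q [-0.24  0.27  0.03  1.33  0.    1.34]
shift [-1.   1.1  0.9]
turn [-0.  -0.  -0.2]
```

Centre is about (.5515,-.058), notch angle about +0.82 and pin angle about -0.36. The measured radii of 58 and 78 mm and the stub's 42 mm agree with the given 58, 80 and 43 mm. So the stub has to go clockwise, from 3.96 to 2.78 rad. I go behind the stub first.

Run:
```python
from h import *
plan((.544,-.110,.10),2.39)
```

```text
t 2.1 pos [ 0.5289 -0.129   0.2309] toolx [0.004 1.    0.   ] tooly [ 1.    -0.004 -0.001] F [-0.57  1.07  0.27] open 0.0 q [-0.24  0.27  0.03  1.33  0.    1.34]
shift [ 19.   15.1 130.9]
turn [ -0.   -0.  -47.2]
```

```bash
python3 -m jog '{"translation":[[3,2,20],[6,5,40],[9,7,60],[12,10,80],[15,12,100],[19,15,120],[19,15,130],[19,15,130]],"angular":[[0,0,-7],[0,0,-14],[0,0,-21],[0,0,-28],[0,0,-35],[0,0,-42],[0,0,-47],[0,0,-47]],"jaw":[1,1,1,1,1,1,1,1]}' 20
python3 - <<'E'
from h import *
c=env.camera("wrist");save(c,"wrist3.png")
for n in("scene","side"):save(env.camera(n),n+"3.png")
plan((.544,-.110,.066),2.39)
E
```

```text
t: 2.9
position: [0.5424, -0.1084, 0.0998]
ee_rot: [-1.151, -2.919, 0.001]
ft_force: [-0.7, -0.5, 1.1]
opening: 0.0001
t 3.05 pos [ 0.544  -0.1094  0.1018] toolx [-0.728  0.686 -0.   ] tooly [0.686 0.728 0.   ] F [ 0.8  -0.71  0.56] open 0.0 q [-0.2   0.36 -0.18  1.03  0.    0.56]
shift [-0.4 -0.4 35.8]
turn [ 0.   0.  -0.3]
```

View pics/wrist3.png

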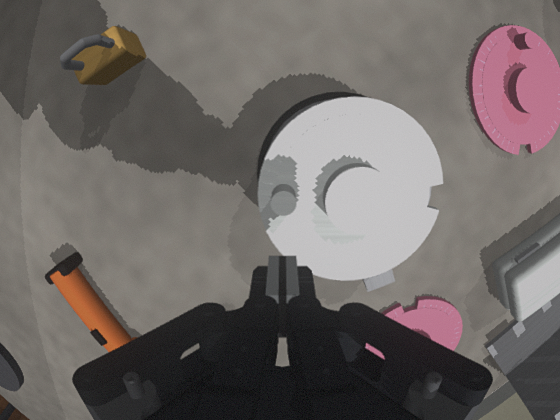

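View pics/scene3.png

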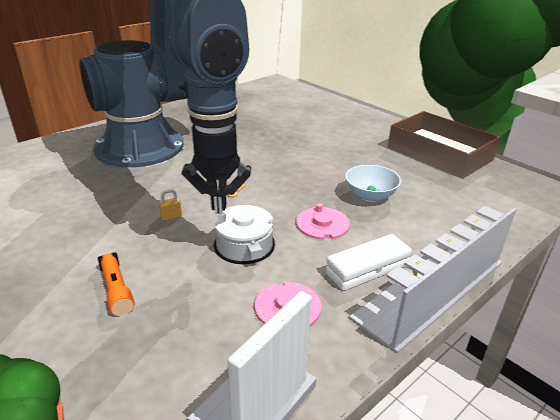

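In the wrist view the stub at (283,203) is straight ahead of the fingers at (283,260). I lower the tip to 6 mm above the plate and compute the arc.

```bash
python3 -m jog '{"translation":[[0,0,12],[0,0,24],[0,0,33],[0,0,36],[0,0,36]],"angular":[[0,0,0],[0,0,0],[0,0,0],[0,0,0],[0,0,0]],"jaw":[1,1,1,1,1]}' 20
cat >> h.py <<'E'
C=np.array([.5515,-.058])
def arc(ths,d=.018,z=.066,r=.043):
    s=env.read_state();T=rot(s["ee_rot"]);p=s["position"]
    for th in ths:
        t=np.array([np.sin(th),-np.cos(th)]);q=C+r*np.array([np.cos(th),np.sin(th)])-d*t
        y=np.arctan2(t[1],t[0]);c,n=np.cos(y),np.sin(y);G=np.array([[c,n,0],[n,-c,0],[0,0,-1]])
        print(round(th,3),(T.T@(np.r_[q,z]-p)*1000).round(1),np.degrees(R.from_matrix(T.T@G).as_rotvec()).round(1))
E
python3 - <<'E'
from h import *
plan((.544,-.110,.066),2.39)
arc(np.linspace(3.9,3.3,8))
E
```

```text
t: 3.55
position: [0.5435, -0.1094, 0.065]
ee_rot: [-1.16, -2.918, 0.0]
ft_force: [-0.2, 0.0, -0.1]
opening: 0.0001
t 3.55 pos [ 0.5435 -0.1094  0.065 ] toolx [-0.727  0.686  0.001] tooly [ 0.686  0.727 -0.001] F [-0.17  0.02 -0.07] open 0.0001 q [-0.2   0.39 -0.23  0.94  0.    0.56]
shift [-0.7 -0.1 -1. ]
turn [-0.  -0.1 -0.3]
3.9 [13.9 -1.1 -1. ] [-0.  -0.1  3.2]
3.814 [17.7 -2.3 -1. ] [-0.  -0.1  8.1]
3.729 [21.7 -3.1 -1. ] [-0.  -0.1 13. ]
3.643 [25.6 -3.6 -1. ] [-0.  -0.1 17.9]
3.557 [29.6 -3.8 -1. ] [-0.  -0.1 22.9]
3.471 [33.6 -3.6 -1. ] [-0.  -0.1 27.8]
3.386 [37.6 -3.1 -1. ] [-0.1 -0.1 32.7]
3.3 [41.5 -2.2 -1. ] [-0.1 -0.1 37.6]
```

```bash
python3 -m jog '{"translation":[[6,-1,-1],[12,-1,-1],[15,-2,-1],[18,-2,-1],[22,-3,-1],[26,-4,-1],[30,-4,-1],[30,-4,-1]],"angular":[[0,0,1],[0,0,3],[0,0,5],[0,0,8],[0,0,13],[0,0,18],[0,0,23],[0,0,23]],"jaw":[1,1,1,1,1,1,1,1]}' 20
python3 - <<'E'
from h import *
c=env.camera("wrist");save(c,"wrist4.png")
plan((.544,-.110,.066))
arc(np.linspace(3.5,2.9,8))
E
```

```text
t: 4.35
position: [0.5186, -0.0914, 0.0665]
ee_rot: [-1.721, -2.627, 0.0]
ft_force: [-0.4, 0.0, 0.8]
opening: 0.0003
t 4.4 pos [ 0.5189 -0.0916  0.0665] toolx [-0.403  0.915  0.001] tooly [ 0.915  0.403 -0.   ] F [ 0.14 -0.48  0.01] open -0.0001 q [-0.17  0.35 -0.3   0.92  0.    0.98]
shift [-27.   15.6   0.4]
3.5 [ 2.  -0.6  0.5] [-0.  -0.   3.2]
3.414 [ 5.8 -1.7  0.5] [-0.  -0.   8.1]
3.329 [ 9.7 -2.6  0.5] [-0. -0. 13.]
3.243 [13.7 -3.1  0.5] [-0.  -0.  17.9]
3.157 [17.7 -3.2  0.5] [-0.  -0.  22.9]
3.071 [21.7 -3.1  0.5] [-0.  -0.  27.8]
2.986 [25.7 -2.5  0.5] [-0.  -0.  32.7]
2.9 [29.6 -1.7  0.5] [-0.  -0.  37.6]
```

View pics/wrist4.png

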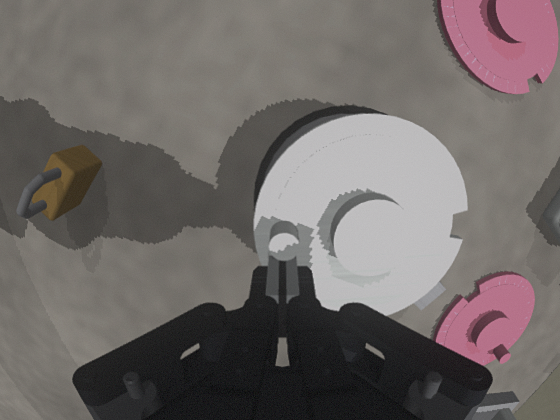

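The lid is turning: the stub at (283,245) is against the fingers and the notch at (458,225) is moving with it. I continue along the arc.

```bash
python3 -m jog '{"translation":[[2,-1,0],[6,-2,0],[10,-3,0],[14,-3,0],[18,-3,0],[22,-3,0],[26,-3,0],[26,-3,0]],"angular":[[0,0,3],[0,0,8],[0,0,13],[0,0,18],[0,0,23],[0,0,28],[0,0,33],[0,0,33]],"jaw":[1,1,1,1,1,1,1,1]}' 20
python3 - <<'E'
from h import *
c=env.camera("wrist");save(c,"wrist5.png")
save(env.camera("scene"),"scene5.png")
plan((.544,-.110,.066))
arc([2.9,2.85,2.8,2.78,2.75])
im=c["image"];cv2.imwrite("pics/crop5.png",cv2.resize(im[90:330,240:520,::-1],(700,600),interpolation=cv2.INTER_CUBIC))
E
```

```text
t: 5.2
position: [0.5056, -0.0687, 0.0667]
ee_rot: [-2.392, -2.036, 0.0]
ft_force: [-0.3, -0.8, 0.2]
opening: 0.0
t 5.3 pos [ 0.5058 -0.069   0.0667] toolx [0.157 0.988 0.   ] tooly [ 0.988 -0.157 -0.   ] F [-0.23 -0.19 -0.13] open 0.0001 q [-0.14  0.33 -0.34  0.91  0.    1.59]
shift [-34.5  44.1   0.6]
2.9 [ 3.7 -1.   0.7] [-0.  -0.   4.8]
2.85 [ 6.  -1.6  0.7] [-0.  -0.   7.7]
2.8 [ 8.2 -2.2  0.7] [-0.  -0.  10.5]
2.78 [ 9.1 -2.4  0.7] [-0.  -0.  11.7]
2.75 [10.5 -2.6  0.7] [-0.  -0.  13.4]
```

View pics/crop5.png

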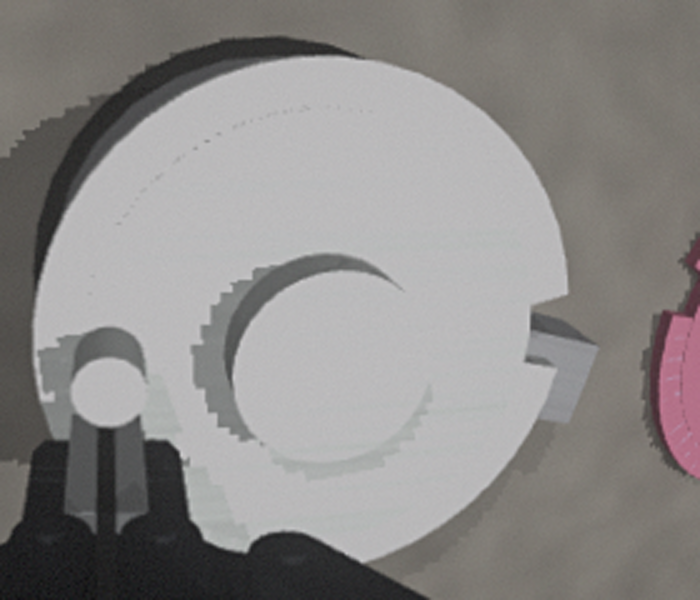

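```bash
python3 -c "
import cv2;a=cv2.imread('pics/scene5.png')[190:270,190:300];cv2.imwrite('pics/crop5s.png',cv2.resize(a,(770,560),interpolation=cv2.INTER_CUBIC))"
```

```text
(no output)
```

View pics/crop5s.png

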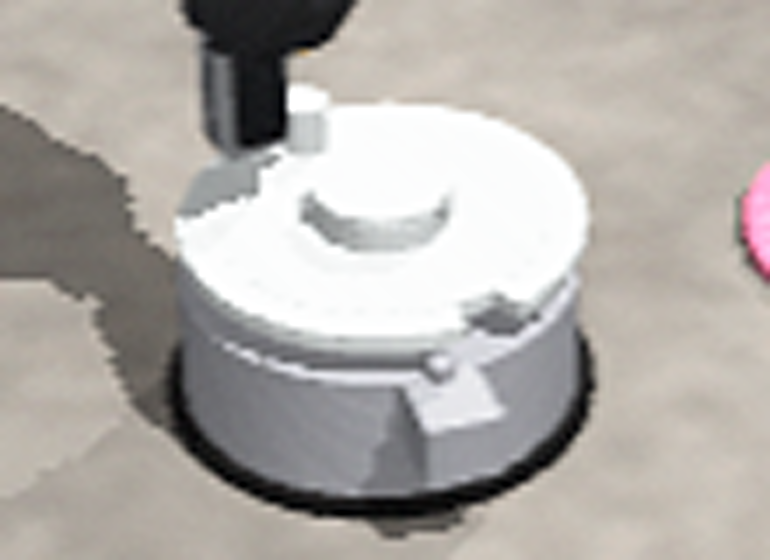

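The notch mouth at crop (562,331) still lies short of the ear's middle at about (586,385). I measure the remaining angle.

```bash
cat >> h.py <<'E'
def meas(c,f,items,C0=None):
    for n,(x,y,z) in items.items():
        p=onz(c,*f(x,y),z,True)[:2];q=p-C0
        print(n,p.round(4),"r",np.hypot(*q).round(4),"ang",np.arctan2(q[1],q[0]).round(3))
def circ(c,z,x0,x1,y0,y1,th=150):
    im=c["image"];m=((im.min(2)>th)&((im.max(2).astype(int)-im.min(2))<25)).astype(np.uint8)
    k0=np.zeros_like(m);k0[y0:y1,x0:x1]=1;m*=k0
    ct=max(cv2.findContours(m,0,1)[0],key=cv2.contourArea)
    w=np.array([onz(c,*p,z,True)[:2] for p in ct[:,0].astype(float)])
    A=np.c_[2*w,np.ones(len(w))];b=(w**2).sum(1);r=np.hypot(*(w-C).T);k=abs(r-.058)<.005
    for i in range(10):
        x=np.linalg.lstsq(A[k],b[k],rcond=None)[0];R0=np.sqrt(x[2]+x[:2]@x[:2]);r=np.hypot(*(w-x[:2]).T);k=abs(r-R0)<.002
    print("centre",x[:2].round(4),R0.round(4),k.sum());return x[:2]
E
python3 - <<'E'
from h import *
c=env.camera("wrist")
C0=circ(c,.06,230,490,95,330)
meas(c,lambda x,y:(240+x/2.5-.3,90+y/2.5-.3),dict(nA=(568,294,.06),nB=(556,368,.06),stub=(109,393,.076),eA=(599,347,.044),eB=(576,422,.044),boss=(333,367,.072)),C0)
E
```

```text
centre [ 0.5514 -0.0551] 0.0575 456
nA [ 0.6094 -0.0531] r 0.0581 ang 0.035
nB [ 0.6072 -0.0705] r 0.0579 ang -0.268
stub [ 0.5088 -0.0508] r 0.0428 ang 3.04
eA [ 0.6297 -0.0759] r 0.0811 ang -0.259
eB [ 0.6244 -0.0963] r 0.0839 ang -0.513
boss [ 0.551  -0.0545] r 0.0007 ang 2.026
```

```bash
python3 -m jog '{"translation":[[3,-1,0],[5,-1,0],[7,-2,0],[8,-2,0],[8,-2,0]],"angular":[[0,0,3],[0,0,6],[0,0,8],[0,0,10],[0,0,10]],"jaw":[1,1,1,1,1]}' 20
python3 - <<'E'
from h import *
c=env.camera("wrist");save(c,"wrist6.png")
s=env.camera("scene")["image"];cv2.imwrite('pics/crop6s.png',cv2.resize(s[190:270,190:300,::-1],(770,560),interpolation=cv2.INTER_CUBIC))
circ(c,.06,230,500,95,330)
im=c["image"];cv2.imwrite("pics/crop6.png",cv2.resize(im[90:330,240:520,::-1],(700,600),interpolation=cv2.INTER_CUBIC))
plan((.55,-.058,.1))
E
```

```text
t: 5.85
position: [0.5051, -0.061, 0.0666]
ee_rot: [-2.557, -1.824, 0.001]
ft_force: [-1.7, 0.1, 0.6]
opening: -0.0001
centre [ 0.5518 -0.0553] 0.0574 424
t 5.95 pos [ 0.5051 -0.061   0.0666] toolx [0.325 0.946 0.   ] tooly [ 0.946 -0.325 -0.001] F [-0.52 -0.11  0.39] open 0.0001 q [-0.12  0.32 -0.34  0.9   0.    1.78]
shift [ 17.4  41.4 -33.4]
```

View pics/crop6.png

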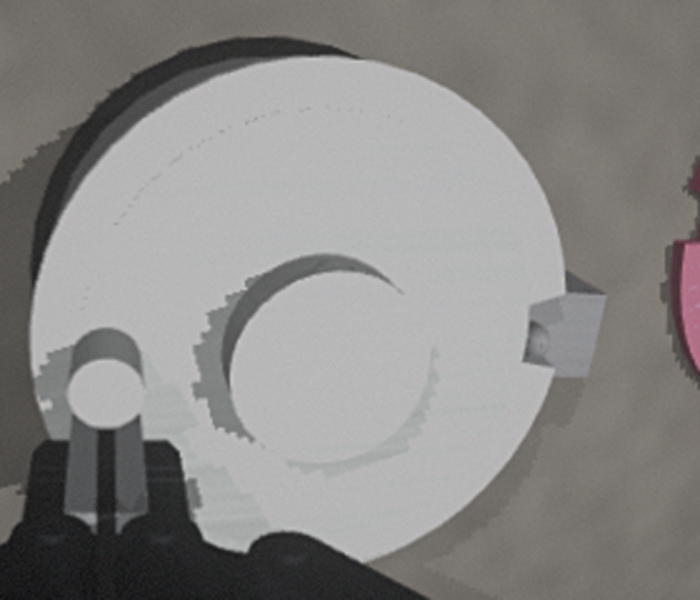

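View pics/crop6s.png

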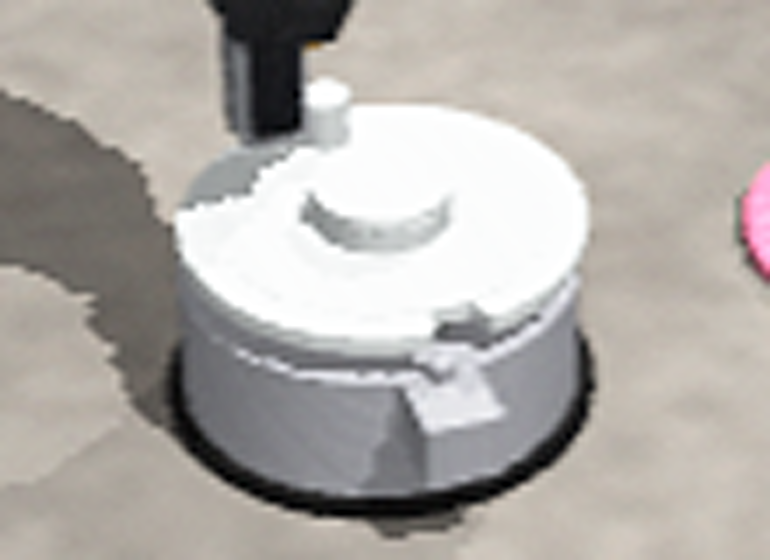

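The pin's head now shows inside the notch at crop (540,342). I measure it against the notch.

Run:
```python
from h import *
c=env.camera("wrist")
C0=np.array([.5518,-.0553])
meas(c,lambda x,y:(240+x/2.5-.3,90+y/2.5-.3),dict(nA=(567,296,.06),nB=(555,372,.06),stub=(106,395,.076),eA=(606,295,.044),eB=(585,377,.044),pin=(541,342,.0525)),C0)
cv2.imwrite("pics/crop6b.png",cv2.resize(c["image"][190:260,430:500,::-1],(600,600),interpolation=cv2.INTER_CUBIC))
# pin from scene view
```

```text
nA [ 0.6095 -0.0636] r 0.0583 ang -0.143
nB [ 0.6043 -0.0808] r 0.0583 ang -0.452
stub [ 0.5106 -0.0438] r 0.0428 ang 2.871
eA [ 0.6294 -0.0758] r 0.0803 ang -0.258
eB [ 0.6209 -0.096 ] r 0.0802 ang -0.533
pin [ 0.6051 -0.0765] r 0.0573 ang -0.379
```

View pics/crop6b.png

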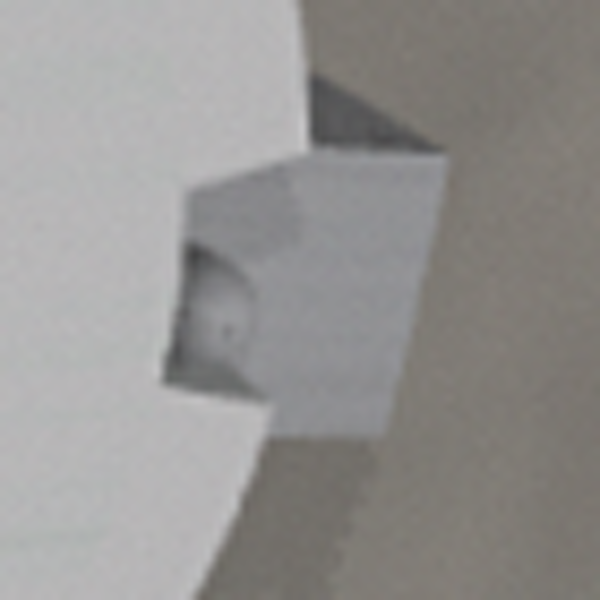

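The notch is at -0.298 and the pin at about -0.385, so about 0.09 rad, or 3.8 mm at the stub, remains.

```bash
python3 -m jog '{"translation":[[1,0,0],[2,-0.5,0],[3,-0.5,0],[3.8,-1,0],[3.8,-1,0],[3.8,-1,0]],"angular":[[0,0,2],[0,0,3],[0,0,4],[0,0,5],[0,0,5],[0,0,5]],"jaw":[1,1,1,1,1,1]}' 20
python3 - <<'E'
from h import *
c=env.camera("wrist");save(c,"wrist7.png")
circ(c,.06,230,500,95,330)
im=c["image"];cv2.imwrite("pics/crop7.png",cv2.resize(im[90:330,240:520,::-1],(700,600),interpolation=cv2.INTER_CUBIC))
plan((.55,-.058,.1))
E
```

```text
t: 6.6
position: [0.5056, -0.057, 0.0667]
ee_rot: [-2.633, -1.712, -0.0]
ft_force: [-0.0, 0.1, -0.4]
opening: 0.0
centre [ 0.5522 -0.0556] 0.0574 423
t 6.65 pos [ 0.5055 -0.057   0.0666] toolx [0.406 0.914 0.   ] tooly [ 0.914 -0.406 -0.   ] F [ 0.23  0.3  -0.71] open 0.0003 q [-0.11  0.32 -0.34  0.9   0.    1.88]
shift [ 17.2  41.  -33.4]
```

View pics/crop7.png

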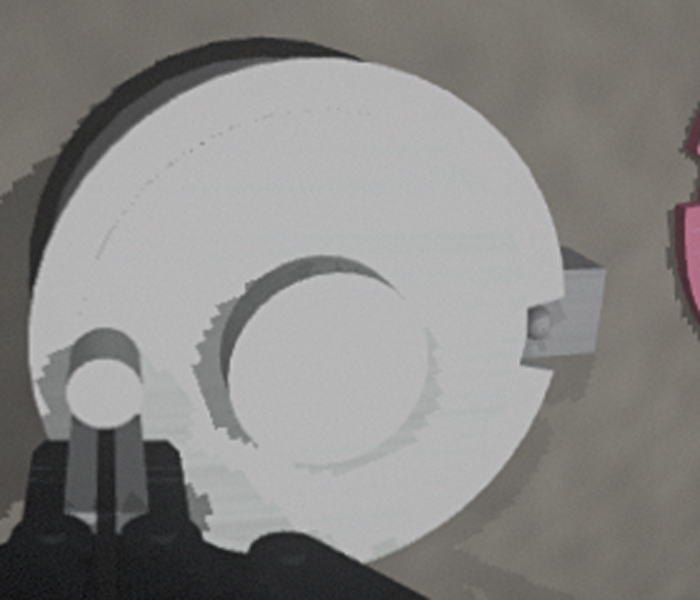

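Run:
```python
from h import *
c=env.camera("wrist")
C0=np.array([.5522,-.0556])
meas(c,lambda x,y:(240+x/2.5-.3,90+y/2.5-.3),dict(nA=(564,299,.06),nB=(553,371,.06),stub=(104,395,.076),eA=(605,268,.044),eB=(594,352,.044),pin=(541,324,.0525)),C0)
cv2.imwrite("pics/crop7b.png",cv2.resize(c["image"][190:260,430:500,::-1],(600,600),interpolation=cv2.INTER_CUBIC))
plan((.544,-.084,.066))
```

```text
nA [ 0.6084 -0.0691] r 0.0578 ang -0.235
nB [ 0.6021 -0.0849] r 0.0579 ang -0.531
stub [ 0.512  -0.0403] r 0.043 ang 2.777
eA [ 0.6292 -0.0756] r 0.0795 ang -0.254
eB [ 0.6216 -0.0963] r 0.0805 ang -0.53
pin [ 0.6047 -0.0768] r 0.0566 ang -0.384
t 6.7 pos [ 0.5055 -0.057   0.0666] toolx [0.406 0.914 0.   ] tooly [ 0.914 -0.406 -0.   ] F [-0.23 -0.5  -0.21] open 0.0001 q [-0.11  0.32 -0.34  0.9   0.    1.88]
shift [-9.  46.1  0.6]
```

View pics/crop7b.png

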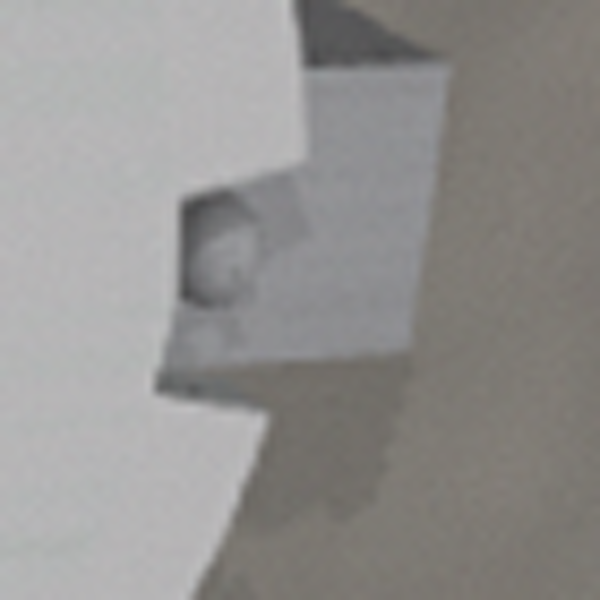

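The notch is at -0.383, the pin at -0.384 and the ear at -0.392, so they are aligned. I back off and rise, and check again from other views.

```bash
python3 -m jog '{"translation":[[-6,0,0],[-12,0,0],[-15,0,-15],[-15,0,-35],[-5,15,-50],[10,30,-50],[19,42,-50],[19,42,-50]],"angular":[[0,0,0],[0,0,0],[0,0,0],[0,0,0],[0,0,0],[0,0,0],[0,0,0],[0,0,0]],"jaw":[1,1,1,1,1,1,1,1]}' 20
python3 - <<'E'
from h import *
c=env.camera("wrist");c=env.camera("wrist");save(c,"wrist8.png")
s=env.camera("scene")["image"];cv2.imwrite('pics/crop8s.png',cv2.resize(s[190:270,190:300,::-1],(770,560),interpolation=cv2.INTER_CUBIC))
plan((.552,-.0565,.0765))
E
```

```text
t: 7.5
position: [0.5531, -0.0569, 0.1166]
ee_rot: [2.633, 1.713, 0.002]
ft_force: [1.0, -0.1, 0.0]
opening: 0.0001
t 7.65 pos [ 0.5506 -0.0571  0.1163] toolx [ 0.406  0.914 -0.   ] tooly [ 0.914 -0.406 -0.002] F [ 0.03 -1.38  0.35] open -0.0003 q [-0.1   0.35 -0.16  1.06  0.    1.89]
shift [ 1.1  1.1 39.8]
```

View pics/wrist8.png

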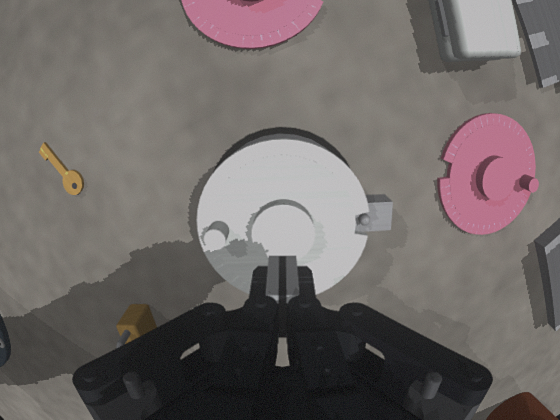

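View pics/crop8s.png

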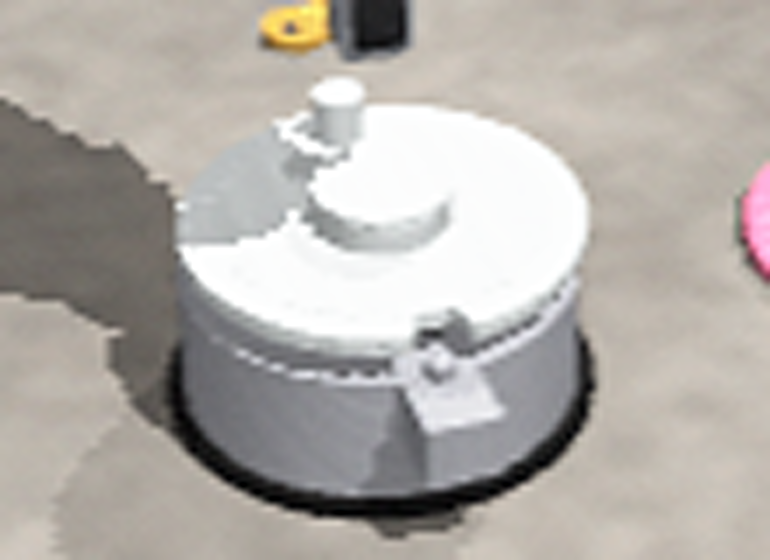

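Both views show the pin under the notch: wrist (364,221), scene crop (438,362). I lower over the boss and press in small steps.

```bash
python3 -m jog '{"translation":[[1,1,10],[1,1,20],[1,1,30],[1,1,36],[1,1,40],[1,1,42],[1,1,43],[1,1,44]],"angular":[[0,0,0],[0,0,0],[0,0,0],[0,0,0],[0,0,0],[0,0,0],[0,0,0],[0,0,0]],"jaw":[1,1,1,1,1,1,1,1]}' 20
```

```text
t: 8.45
position: [0.5521, -0.0565, 0.0725]
ee_rot: [-2.633, -1.712, 0.001]
ft_force: [0.7, 0.0, 0.2]
opening: 0.0001
```

```bash
python3 -m jog '{"translation":[[0,0,0],[0,0,0.5],[0,0,1],[0,0,1.5],[0,0,2],[0,0,2.5]],"angular":[[0,0,0],[0,0,0],[0,0,0],[0,0,0],[0,0,0],[0,0,0]],"jaw":[1,1,1,1,1,1]}' 20
```

```text
t: 9.05
position: [0.5523, -0.0566, 0.0705]
ee_rot: [-2.634, -1.712, 0.0]
ft_force: [-1.1, 0.4, 5.0]
opening: 0.0001
```

Contact, with 5 N upward. I continue down past the 1.5 mm pin-stop depth, which would be z of about .0705.

```bash
python3 -m jog '{"translation":[[0,0,0.5],[0,0,1],[0,0,1.5],[0,0,2]],"angular":[[0,0,0],[0,0,0],[0,0,0],[0,0,0]],"jaw":[1,1,1,1]}' 20
```

```text
t: 9.45
position: [0.5524, -0.0565, 0.069]
ee_rot: [-2.634, -1.712, -0.001]
ft_force: [-2.3, -0.0, 5.1]
opening: -0.0001
```

It is already below the pin-stop height at a steady 5 N, so the notch is taking the pin.

```bash
python3 -m jog '{"translation":[[0,0,0.5],[0,0,1],[0,0,1.5],[0,0,2],[0,0,2.5],[0,0,3],[0,0,3.5],[0,0,4]],"angular":[[0,0,0],[0,0,0],[0,0,0],[0,0,0],[0,0,0],[0,0,0],[0,0,0],[0,0,0]],"jaw":[1,1,1,1,1,1,1,1]}' 20
```

```text
t: 10.25
position: [0.5524, -0.0566, 0.0655]
ee_rot: [2.634, 1.712, 0.001]
ft_force: [-2.2, 0.5, 5.2]
opening: 0.0001
```

```bash
python3 -m jog '{"translation":[[0,0,0.5],[0,0,1],[0,0,1.5],[0,0,2]],"angular":[[0,0,0],[0,0,0],[0,0,0],[0,0,0]],"jaw":[1,1,1,1]}' 20
```

```text
t: 10.65
position: [0.5524, -0.0566, 0.064]
ee_rot: [2.634, 1.712, 0.001]
ft_force: [-2.1, 0.2, 6.4]
opening: 0.0002
```

```bash
python3 -m jog '{"translation":[[0,0,0.5],[0,0,1],[0,0,1.3],[0,0,1.3]],"angular":[[0,0,0],[0,0,0],[0,0,0],[0,0,0]],"jaw":[1,1,1,1]}' 20
```

```text
t: 11.05
position: [0.5524, -0.0566, 0.0631]
ee_rot: [2.633, 1.712, 0.002]
ft_force: [-2.2, 0.1, 5.1]
opening: 0.0001
```

```bash
python3 -m jog '{"translation":[[0,0,0.4],[0,0,0.8],[0,0,0.8]],"angular":[[0,0,0],[0,0,0],[0,0,0]],"jaw":[1,1,1]}' 20
```

```text
t: 11.35
position: [0.5524, -0.0565, 0.0629]
ee_rot: [2.633, 1.712, 0.002]
ft_force: [-2.3, -0.0, 7.5]
opening: 0.0002
```

```bash
python3 -m jog '{"translation":[[0,0,0.5],[0,0,1],[0,0,1]],"angular":[[0,0,0],[0,0,0],[0,0,0]],"jaw":[1,1,1]}' 20
```

```text
t: 11.65
position: [0.5524, -0.0566, 0.0627]
ee_rot: [2.633, 1.711, 0.003]
ft_force: [-4.7, 0.6, 10.7]
opening: -0.0001
```

It is on the stop: TCP z .0627 against the expected .063, with the force rising. I release by going straight up and check.

```bash
python3 -m jog '{"translation":[[0,0,-2],[0,0,-6],[0,0,-20],[0,0,-50],[-20,0,-80],[-60,0,-100],[-100,0,-110],[-100,0,-110]],"angular":[[0,0,0],[0,0,0],[0,0,0],[0,0,0],[0,0,0],[0,0,0],[0,0,0],[0,0,0]],"jaw":[1,1,1,1,1,1,1,1]}' 20
python3 - <<'E'
from h import *
c=env.camera("wrist");c=env.camera("wrist");save(c,"wrist9.png")
s=env.camera("scene")["image"];d=env.camera("side")["image"]
f=lambda i:cv2.resize(np.ascontiguousarray(i[...,::-1]),(400,int(400*i.shape[0]/i.shape[1])),interpolation=cv2.INTER_CUBIC)
cv2.imwrite("pics/crop9.png",np.hstack([f(s[190:270,195:295]),f(d[175:255,255:355])]))
plan((.552,-.0565,.17))
E
```

```text
t: 12.45
position: [0.5108, -0.1514, 0.1746]
ee_rot: [2.634, 1.705, 0.005]
ft_force: [0.4, -0.2, -0.5]
opening: -0.0
t 12.65 pos [ 0.5116 -0.1475  0.1723] toolx [0.406 0.914 0.001] tooly [ 0.914 -0.406  0.002] F [-0.27  1.13 -0.22] open 0.0001 q [-0.28  0.28 -0.12  1.18  0.    1.71]
shift [99.5 -0.   2.4]
```

View pics/crop9.png

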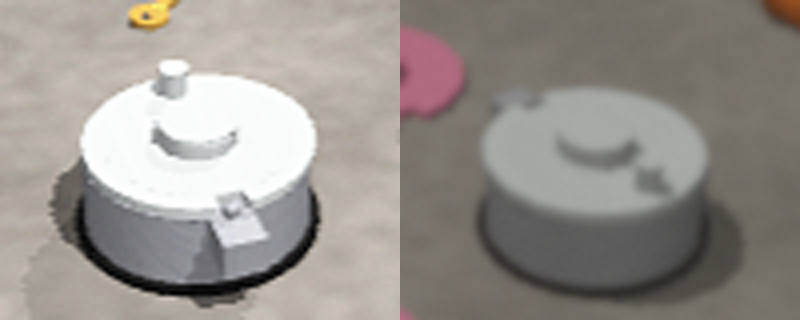

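View pics/wrist9.png

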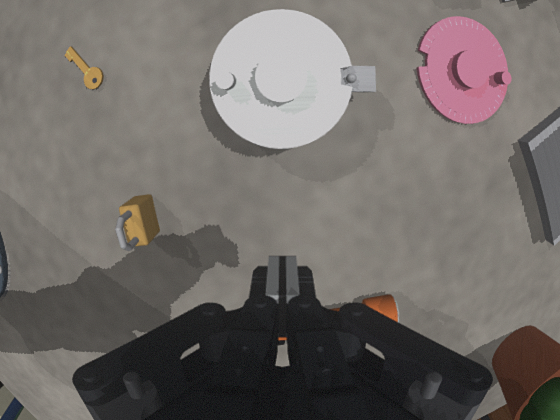

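The lid sits flush on the drum with no gap. The pin stands in the notch (wrist (349,77), scene crop (235,207)), the key and padlock are undisturbed, and the hand is clear.

```bash
python3 -c "
from bench import env
print(env.close_job())"
```

```text
the job is handed in; nothing more can be done
None
```

The lid is home on the tin and the job is handed in at about 12.7 s. No verdict is reported, so this rests on my own checks.

- **Turning:** I pushed the stub clockwise by about 1.2 rad with the closed fingertips. My last reading put the notch at -0.383 rad and the pin at -0.384 rad. The stub and the ear gave -0.365 and -0.392, which is within about 1 mm at the rim.
- **Pressing:** I pressed on the boss at a steady 5 N or so, and stopped at 10.7 N when the fingertip stalled at z = 0.0627 m. The fully home boss top should be at 0.063 m.
- **Final check:** After I took the hand away, all three views showed the lid flat on the drum. The pin was in the notch in the scene and wrist views, and the hand was clear of everything. The key and padlock looked undisturbed. I did not re-measure any bystander, but the hand met only the stub and boss.
- **Disagreements:** The cameras differed by 2–4 mm on the lid's centre, so I set the final angle from notch and pin readings taken in the same picture.

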